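# Take the cap off the glue bottle, whichever way it unscrews

### The arm

A 6-joint arm with a two-finger parallel gripper is mounted at the origin on the work surface. World frame = base frame: x ahead of the robot, y to its left, z up, the work surface at z = 0. Lengths are in m, angles in rad, forces in N, time in s.
With the tool pointing down it reaches from about 0.35 to 0.95 m from the base axis. Payload 17.4 kg.
Tool frame: the origin (TCP) lies at the very end of the fingers, on their centre line; the grasp point (between the pads) lies 19 mm behind it; z points along the fingers, y is the line along which they close (so a half turn about z gives the same grasp; the last joint's range is limited). The gripper opens to 93 mm and grips with 3 to 60 N. Pads are 15 mm wide; open, the fingers measure 128 mm over their backs; the gripper's body (75 mm by 188 mm) begins 65 mm behind the grasp point.
Start: joints at [-1.173, 0.116, 1.442, -0, 1.584, -0.038], TCP at [0.285, -0.612, 0.219] pointing down, gripper open.
Joint ranges: [-2.83, 2.83], [-0.83, 2.19], [0.07, 2.5], [-1.14, 4.28], [0.01, 3], [-2.97, 2.97]. Speed limits (rad/s): [1.89, 1.89, 2.22, 3.14, 3.14, 3.14].

### API

Orientations are given as a rotation vector (axis times angle).
In Python, from bench import telemetry, vision, order gives the robot as it stands.
- The arm moves only by the shell command python3 -m creep 'ROWS' [FORCE]. ROWS is JSON, a list of rows, each a list of 7 numbers: the shift along the tool's x, y, z in m, then the turn, a rotation vector about the tool's x, y, z in rad, then the opening, from 0 (shut) to 1 (fully open). A call has exactly 5 rows; each row shifts and turns the commanded pose from where the row before left it, along the tool's axes as they then stand; what a row does not reach is not made up. A row lasts 1/10 s, in which the tool goes at most 50 mm and 8.59 degrees, less where a joint would pass 70% of its speed; a pose out of reach is approached as far as the arm can. A call is refused whole if a number of a shift passes 0.05 or a number of a turn 0.15, either way. A call with a gripper value outside its range is refused whole. The fingers move at their own pace and stop on an object; FORCE is the grip in N (left out, the last holds). Time passes only in rows, so rows that do not move let the fingers close, or fill a call up. It gives the time, the measured TCP pose, the force, the opening and the grip force at its end, in the units of the state.
- telemetry.sense(): the state, without advancing time (a new reading comes with each control period).
- vision.get_image(name): name is "scene" or "top" or "wrist"; returns a dict with "image" (480x640x3 uint8, blue, green, red), "fov_y" (degrees; the focal length in pixels is half the picture's height over the tangent of half this angle, whatever the lens; pixels are square), "cx", "cy" (the principal point, pixels), "k1" (the pictures are not rectified: a ray, as slopes to the right and down, at radius r is drawn at 1 + k1 r^2 times it, then the intrinsics apply), "eye" and "attitude" of the camera in the world. Camera axes: x right, y up, looking along -z (the intrinsics and any distortion apply to the point x, -y, -z); pixel columns grow to the right and rows downward; lengths in m; the calibration is good to about 2 mm. A picture is of the moment at which its call begins. There is no depth.
- order.finish_job(): hands the job in; it is judged then, once.
The state is a dict: "t": time; "joint_positions": joint angles; "qvel": joint speeds; "effort": joint torques, N m; "ee_pos": TCP position; "tcp_rot": TCP orientation; "force": force on the tool from outside, world axes, zero at the start; "wrist_torque": the same for the moment, N m; "finger_gap": finger opening in m; "gripper_force": force on a finger pad.
Only numpy, scipy, OpenCV 4.12 (cv2) and the standard library are available. Lean on these libraries where they do the work, as an engineer would, in place of code of your own. Each camera call takes 0.05 s, during which the arm holds its last target. There are 200 camera calls.

### The job

The red quick-thread cap on the yellow glue bottle may be right-handed or left-handed, and nobody remembers which: try it one way and, if it stops, the other, until you find the way it comes loose, and take it off. Finish still holding the cap in the gripper, still and level, about 5 cm or more clear above the nozzle and over the bottle, touching nothing else. Leave the pencil case, stapler, mug and eraser where they are.

Things in the scene. Friction and masses are not known exactly. Their poses are not given: they have to be found in the camera images.
- cap: Red ribbed round cap, hollow, upright, 48 mm across (50 over the ribs), 29 mm high, about 40 g; origin at the centre of its lower rim, z up along its axis. Seated, its origin is 84 mm above the table. Its thread locks it at the start: pulled up it rises only about 2 mm. Which way it loosens (clockwise or counter-clockwise from above) differs from start to start and cannot be seen.
- cap_top (a point): Centre of the cap's flat top, 113 mm above the table when seated; the cap has 2 mm of play sideways. The wrong way it stops dead after 0.05 to 0.35 rad; the loose way it turns almost freely and can be lifted straight off from about 0.8 rad on (1.0 to 1.5 is best; it stops near 2.1). Tell by the sudden moment about the vertical at the stop, or by a gentle pull up after the turn.
- bottle: Yellow glue bottle, 60 mm across, in a dark round holder 100 mm across and 14 mm high stuck to the table: it cannot move or turn. Origin on its axis at the table surface, z up; its yaw tells nothing of the thread. The body ends 64 mm above the table; a 38 mm wide neck goes on up to 82 mm, just under the cap, so fingers may reach down to 70 mm beside the cap.
- nozzle_top (a point): Centre of the top of the white nozzle (22 mm across, over its two lugs 34 mm), 107 mm above the table on the bottle's axis, hidden in the cap at the start. The cap reaches 23 mm down over it, so it is off once raised by 25 mm.
- pencil_case: Navy plastic pencil case with snap lid, 77 x 202 x 35 mm, loose, long side along its y; origin under its centre. Leave alone.
- stapler: Aluminium stapler, 130 x 36 x 48 mm, loose, long side along its x; origin under its centre. Leave alone.
- mug: Blue ceramic mug, 82 mm across and 90 mm high with a handle towards its y, loose; origin under its centre. Leave alone.
- eraser: White eraser in a blue sleeve, 58 x 25 x 13 mm, loose, long side along its x; origin under its centre. Leave alone.
There are look-alikes about, which are no part of the job. What is shaped like the bottle but purple or turquoise is not meant.

How it is judged:
By the outcome, as a careful person would: the job done as asked, in the order asked, and still so for the second after the job is handed in, while the arm keeps its last pose, push and grip.
It also fails if it takes over 48 s, if anything falls off the work surface, if the arm or the gripper's body presses on something with over 40 N, if the wrist force passes 120 N, or if a joint passes its speed limit or range.

## Working session

There is one attempt and no reset: what is moved stays moved. The work goes in short steps, Python scripts to look and compute and a shell command to move; the robot and the scene stay as the last step left them, time stands still between calls to the robot, and variables do not carry over. Pictures are saved under pics/ and viewed, at most 10 in all, crops included, and the job is handed in when it is done.

```bash
mkdir -p pics; ls; cat > h.py <<'E'
import numpy as np, cv2
from scipy.spatial.transform import Rotation as R
from bench import telemetry, vision, order
def ray(c,u,v):
    f=240/np.tan(np.radians(c["fov_y"])/2)
    K=np.array([[f,0,c["cx"]],[0,f,c["cy"]],[0,0,1]])
    x,y=cv2.undistortPoints(np.array([[[u,v]]],float),K,np.array([c["k1"],0,0,0.]))[0,0]
    A=np.array(c["attitude"],float)
    A=A if A.shape==(3,3) else R.from_rotvec(A).as_matrix()
    return np.array(c["eye"]),A@np.array([x,-y,-1])
def onz(c,u,v,z):
    e,d=ray(c,u,v); return e+d*(z-e[2])/d[2]
def blobs(img,lo,hi,amin=60):
    h=cv2.cvtColor(img,cv2.COLOR_BGR2HSV)
    m=cv2.inRange(h,lo,hi)
    if lo[0]==0: m|=cv2.inRange(h,(172,lo[1],lo[2]),(180,255,255))
    n,l,s,c=cv2.connectedComponentsWithStats(m)
    return [(s[i].tolist(),c[i].round(1).tolist()) for i in range(1,n) if s[i][4]>amin]
E
python3 - <<'E'
from h import *
s=telemetry.sense(); print(s)
ims=[]
for n in("scene","top"):
    c=vision.get_image(n); print({k:v for k,v in c.items() if k!="image"})
    cv2.imwrite(f"pics/{n}0.png",c["image"])
    print(n,"red",blobs(c["image"],(0,130,70),(7,255,255)),"yel",blobs(c["image"],(20,120,80),(35,255,255)))
    for st,ce in blobs(c["image"],(0,130,70),(7,255,255)): print(ce,onz(c,*ce,.113))
E
```

```text
pics
{'t': 0.0, 'joint_positions': array([-1.17280535e+00,  1.16426960e-01,  1.44229791e+00, -3.65346884e-05,
        1.58402596e+00, -3.78233108e-02]), 'qvel': array([-0.0013906 , -0.00276391,  0.00209479,  0.0005995 , -0.00034804,
        0.00067949]), 'effort': array([-3.45051783e-03, -7.21275973e+01, -6.22611165e+01,  7.78726721e-02,
        2.38988176e-02, -5.82753592e-05]), 'ee_pos': array([ 0.28482858, -0.61170784,  0.21792472]), 'tcp_rot': array([-3.06619440e+00, -6.78925021e-01,  3.82168664e-04]), 'force': array([ 0.40899386, -0.14497869,  1.00043034]), 'wrist_torque': array([-0.00363736, -0.00160728, -0.01338196]), 'gripper_force': 0.0, 'finger_gap': 0.09283592648637448}
{'fov_y': 43.03633062564816, 'cx': 303.5324043368804, 'cy': 248.92059344695502, 'k1': -0.025306540045958285, 'eye': array([ 1.07244906, -0.86313671,  0.8671624 ]), 'attitude': array([0.89133148, 0.23657184, 0.52163134])}
scene red [([409, 138, 86, 48, 2263], [451.2, 160.9]), ([333, 221, 23, 23, 443], [343.5, 232.2])] yel [([330, 243, 26, 17, 350], [342.3, 251.4]), ([0, 464, 91, 14, 339], [45.2, 470.4])]
[451.2, 160.9] [0.69463825 0.47848454 0.113     ]
[343.5, 232.2] [0.61309154 0.06463116 0.113     ]
{'fov_y': 53.345205995202214, 'cx': 315.796477362143, 'cy': 240.86987921695348, 'k1': -0.04177851846577259, 'eye': array([ 0.53923009, -0.01632072,  0.94651037]), 'attitude': array([ 0.03228151, -0.01295181, -1.55319979])}
top red [([0, 149, 61, 88, 4136], [25.9, 191.5]), ([255, 202, 28, 28, 604], [268.8, 215.6])] yel [([259, 203, 29, 31, 188], [278.6, 223.1]), ([602, 271, 38, 48, 185], [620.8, 293.6])]
[25.9, 191.5] [0.64278258 0.51558395 0.113     ]
[268.8, 215.6] [0.6060479  0.07724709 0.113     ]
```

View pics/scene0.png

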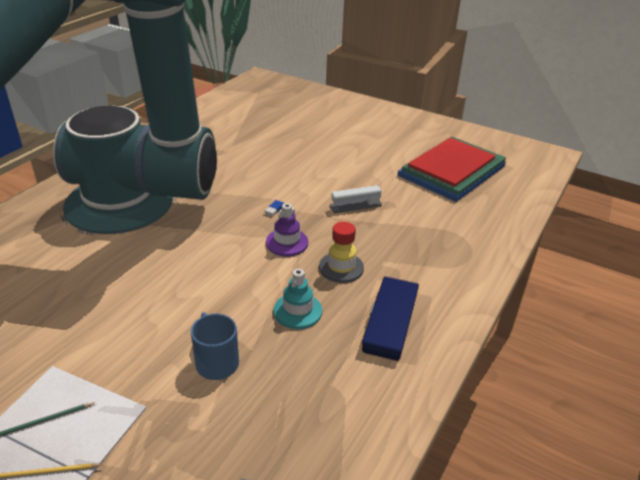

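View pics/top0.png

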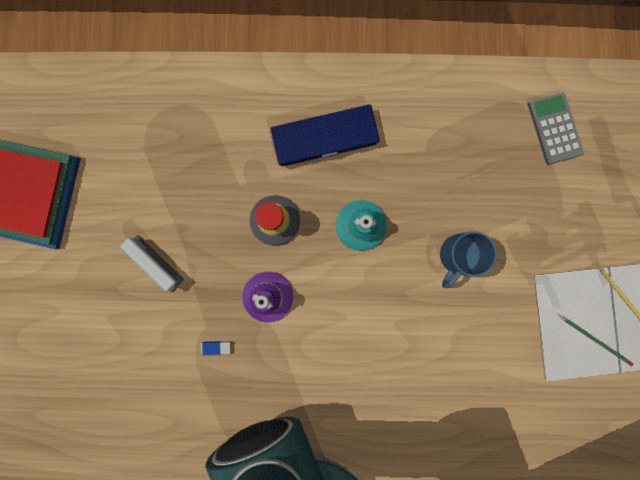

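```bash
python3 - <<'E'
import cv2
a=cv2.imread("pics/scene0.png")[190:300,290:400]; b=cv2.imread("pics/top0.png")[160:270,215:325]
cv2.imwrite("pics/crop0.png",cv2.resize(cv2.hconcat([a,b]),(800,400),interpolation=cv2.INTER_CUBIC))
E
```

```text
(no output)
```

View pics/crop0.png

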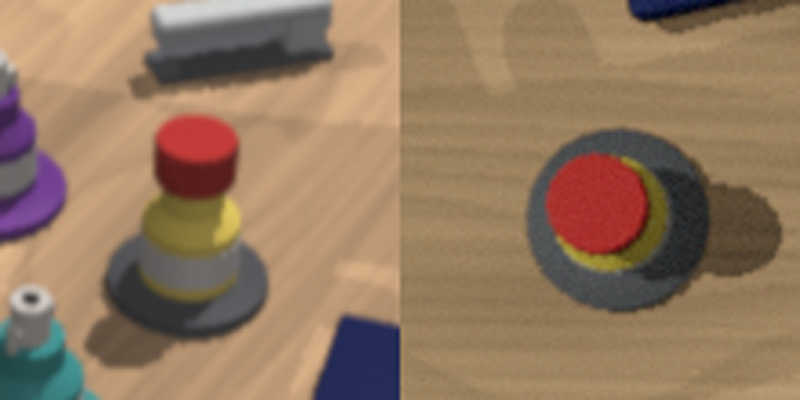

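The scene shows three bottle shapes: yellow with a red cap at scene (343,232) / top (269,216), purple at (287,230) / (268,297), and turquoise at (298,297) / (362,223). The first is meant, because only it has a yellow body and a red cap. The crop confirms this, with the cap seated upright and free space around it.

```bash
python3 - <<'E'
from h import *
s=telemetry.sense(); M=R.from_rotvec(s["tcp_rot"]).as_matrix(); print(M.round(3))
print("shift tool", M.T@(np.array([.608,.076,.218])-s["ee_pos"]))
E
```

```text
[[ 0.907  0.422 -0.   ]
 [ 0.422 -0.907  0.001]
 [ 0.    -0.001 -1.   ]]
shift tool [ 5.83252564e-01 -4.87028522e-01  4.98351628e-04]
```

```bash
r='[0.0292,-0.0244,0,0,0,0,1]'
python3 -m creep '[[0.0292,-0.0244,0,0,0,0,1],[0.0292,-0.0244,0,0,0,0,1],[0.0292,-0.0244,0,0,0,0,1],[0.0292,-0.0244,0,0,0,0,1],[0.0292,-0.0244,0,0,0,0,1]]'
python3 -m creep '[[0.0292,-0.0244,0,0,0,0,1],[0.0292,-0.0244,0,0,0,0,1],[0.0292,-0.0244,0,0,0,0,1],[0.0292,-0.0244,0,0,0,0,1],[0.0292,-0.0244,0,0,0,0,1]]'
python3 -m creep '[[0.0292,-0.0244,0,0,0,0,1],[0.0292,-0.0244,0,0,0,0,1],[0.0292,-0.0244,0,0,0,0,1],[0.0292,-0.0244,0,0,0,0,1],[0.0292,-0.0244,0,0,0,0,1]]'
python3 -m creep '[[0.0292,-0.0244,0,0,0,0,1],[0.0292,-0.0244,0,0,0,0,1],[0.0292,-0.0244,0,0,0,0,1],[0.0292,-0.0244,0,0,0,0,1],[0.0292,-0.0244,0,0,0,0,1]]'
python3 - <<'E'
from h import *
print(telemetry.sense()["joint_positions"].round(3))
c=vision.get_image("wrist"); cv2.imwrite("pics/w1.png",c["image"])
print(c["eye"],R.from_rotvec(c["attitude"]).as_matrix().round(2))
for st,ce in blobs(c["image"],(0,130,70),(7,255,255),150): print(st,ce,onz(c,*ce,.113),onz(c,st[0],ce[1],.113),onz(c,st[0]+st[2],ce[1],.113))
E
```

```text
t: 0.6
ee_pos: [0.3661, -0.4382, 0.2183]
tcp_rot: [-3.067, -0.679, 0.0]
force: [0.5, -0.3, -0.4]
finger_gap: 0.0927
gripper_force: 0.0
t: 1.1
ee_pos: [0.4469, -0.2659, 0.2185]
tcp_rot: [-3.067, -0.679, 0.0]
force: [-0.0, -0.2, -0.4]
finger_gap: 0.0932
gripper_force: 0.0
t: 1.6
ee_pos: [0.5278, -0.0937, 0.2185]
tcp_rot: [-3.067, -0.679, 0.0]
force: [0.3, -1.1, 0.1]
finger_gap: 0.0929
gripper_force: 0.0
t: 2.1
ee_pos: [0.6087, 0.0786, 0.2183]
tcp_rot: [-3.067, -0.679, 0.001]
force: [-0.1, -0.9, -0.3]
finger_gap: 0.0931
gripper_force: 0.0
[ 0.087 -0.017  1.579 -0.     1.579  1.222]
[0.66945423 0.10667586 0.38446904] [[ 0.42  0.88  0.22]
 [-0.91  0.41  0.1 ]
 [ 0.   -0.24  0.97]]
[284, 199, 67, 68, 3467] [317.2, 233.4] [0.60844726 0.0772783  0.113     ] [0.59820297 0.09928742 0.113     ] [0.61887844 0.0548684  0.113     ]
```

View pics/w1.png

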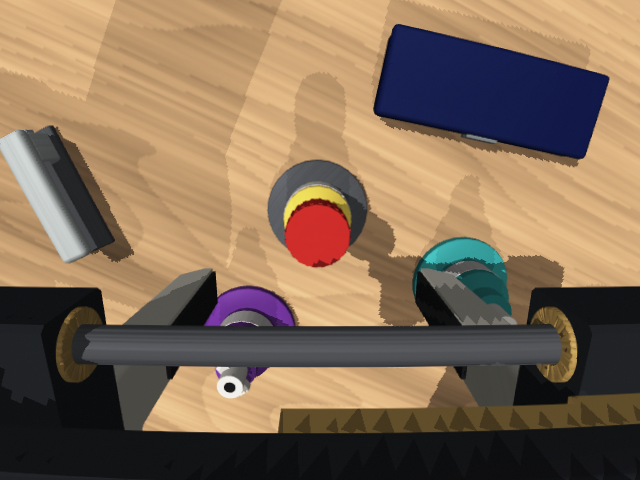

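The wrist view shows the red cap at (317,233), between the fingers' approach lines with room on both sides. The purple bottle at (240,310) and the turquoise one at (462,270) are clear. I'll descend while turning the wrist to mid-range.

```bash
python3 -m creep '[[-0.002,0,0.014,0,0,-0.12,1],[0,0,0.014,0,0,-0.12,1],[0,0,0.014,0,0,-0.12,1],[0,0,0.014,0,0,-0.12,1],[0,0,0.014,0,0,-0.12,1]]'
python3 -m creep '[[0,0,0.014,0,0,-0.12,1],[0,0,0.014,0,0,-0.12,1],[0,0,0.014,0,0,-0.12,1],[0,0,0.014,0,0,-0.12,1],[0,0,0.012,0,0,-0.12,1]]'
python3 -c '
from h import *
s=telemetry.sense();print(s["joint_positions"].round(3),R.from_rotvec(s["tcp_rot"]).as_matrix().round(3),s["wrist_torque"])'
```

```text
t: 2.65
ee_pos: [0.6063, 0.0761, 0.1477]
tcp_rot: [-2.725, -1.562, 0.001]
force: [-0.2, 0.5, -0.3]
finger_gap: 0.0932
gripper_force: 0.0
t: 3.15
ee_pos: [0.6062, 0.0761, 0.0795]
tcp_rot: [-2.142, -2.297, 0.001]
force: [0.3, 0.3, -0.8]
finger_gap: 0.093
gripper_force: 0.0
[ 0.083  0.05   1.741 -0.     1.352  0.013] [[-0.07   0.998 -0.001]
 [ 0.998  0.07  -0.   ]
 [-0.    -0.001 -1.   ]] [-0.08838294 -0.13625981 -0.08295123]
```

```bash
python3 -m creep '[[0.0012,0.001,0,0,0,0,0.7],[0,0,0,0,0,0,0.45],[0,0,0,0,0,0,0.3],[0,0,0,0,0,0,0.3],[0,0,0,0,0,0,0.3]]' 20
python3 -m creep '[[0,0,0,0,0,0,0.3],[0,0,0,0,0,0,0.3],[0,0,0,0,0,0,0.3],[0,0,0,0,0,0,0.3],[0,0,0,0,0,0,0.3]]' 20
python3 -c '
from h import *
s=telemetry.sense();print(s["ee_pos"],s["force"],s["wrist_torque"])'
```

```text
t: 3.65
ee_pos: [0.6076, 0.0774, 0.0812]
tcp_rot: [2.149, 2.291, 0.001]
force: [0.1, 1.1, 0.0]
finger_gap: 0.0577
gripper_force: 0.0
t: 4.15
ee_pos: [0.6075, 0.0774, 0.0809]
tcp_rot: [2.148, 2.292, 0.0]
force: [-3.0, -1.1, 4.2]
finger_gap: 0.047
gripper_force: 20.0
[0.60748363 0.07740377 0.08085632] [-2.95241949 -1.13419531  4.18264245] [-0.06049702  0.27886578 -0.03634122]
```

```bash
cat > s.py <<'E'
from h import *
s=telemetry.sense();print(s["joint_positions"][5].round(3),s["force"].round(2),"M",s["wrist_torque"].round(3))
E
for i in 1; do python3 -m creep '[[0,0,0,0,0,0.04,0.3],[0,0,0,0,0,0.04,0.3],[0,0,0,0,0,0.04,0.3],[0,0,0,0,0,0.04,0.3],[0,0,0,0,0,0.04,0.3]]' 20; python3 s.py; done
```

```text
t: 4.65
ee_pos: [0.6078, 0.0775, 0.0809]
tcp_rot: [2.368, 2.064, 0.001]
force: [0.5, 0.6, 3.5]
finger_gap: 0.0472
gripper_force: 20.0
0.222 [0.45 0.63 3.48] M [-0.012 -0.148  0.024]
```

```bash
python3 -m creep '[[0,0,0,0,0,0.03,0.3],[0,0,0,0,0,0.03,0.3],[0,0,0,0,0,0.03,0.3],[0,0,0,0,0,0.03,0.3],[0,0,0,0,0,0.03,0.3]]' 20; python3 s.py
python3 -m creep '[[0,0,0,0,0,0.02,0.3],[0,0,0,0,0,0.02,0.3],[0,0,0,0,0,0.02,0.3],[0,0,0,0,0,0.02,0.3],[0,0,0,0,0,0.02,0.3]]' 20; python3 s.py
```

```text
t: 5.15
ee_pos: [0.6078, 0.0775, 0.0809]
tcp_rot: [2.515, 1.882, 0.001]
force: [1.8, 0.4, 2.1]
finger_gap: 0.0474
gripper_force: 20.0
0.371 [1.8  0.36 2.05] M [-0.018 -0.18  -0.042]
t: 5.65
ee_pos: [0.6076, 0.0774, 0.0809]
tcp_rot: [2.607, 1.753, 0.001]
force: [0.3, 0.0, 5.0]
finger_gap: 0.0472
gripper_force: 20.0
0.472 [0.32 0.02 4.99] M [-0.011 -0.217  0.033]
```

The cap has turned 0.46 rad with no moment, past the largest possible stop, so this is the loose way. I'll continue to about 1.25 rad.

```bash
python3 -m creep '[[0,0,0,0,0,0.08,0.3],[0,0,0,0,0,0.08,0.3],[0,0,0,0,0,0.08,0.3],[0,0,0,0,0,0.08,0.3],[0,0,0,0,0,0.08,0.3]]' 20; python3 s.py
python3 -m creep '[[0,0,0,0,0,0.08,0.3],[0,0,0,0,0,0.08,0.3],[0,0,0,0,0,0.08,0.3],[0,0,0,0,0,0.08,0.3],[0,0,0,0,0,0,0.3]]' 20; python3 s.py
python3 -m creep '[[0,0,-0.001,0,0,0,0.3],[0,0,-0.001,0,0,0,0.3],[0,0,-0.001,0,0,0,0.3],[0,0,-0.001,0,0,0,0.3],[0,0,-0.001,0,0,0,0.3]]' 20; python3 s.py
```

```text
t: 6.15
ee_pos: [0.6076, 0.0774, 0.0808]
tcp_rot: [2.904, 1.197, 0.0]
force: [1.2, -1.1, 4.8]
finger_gap: 0.0473
gripper_force: 20.0
0.874 [ 1.22 -1.12  4.8 ] M [-0.065 -0.155 -0.038]
t: 6.65
ee_pos: [0.6075, 0.0774, 0.0808]
tcp_rot: [3.058, 0.719, 0.0]
force: [0.4, -0.7, 5.7]
finger_gap: 0.0476
gripper_force: 20.0
1.194 [ 0.42 -0.71  5.71] M [-0.022 -0.07  -0.011]
t: 7.15
ee_pos: [0.6074, 0.0774, 0.0856]
tcp_rot: [-3.057, -0.725, 0.0]
force: [-0.2, 0.0, -1.1]
finger_gap: 0.0471
gripper_force: 20.0
1.19 [-0.2   0.01 -1.08] M [ 0.025 -0.014 -0.   ]
```

It lifts freely past the 2 mm play with no pull-back, so I'll raise it.

```bash
python3 -m creep '[[0,0,-0.005,0,0,0,0.3],[0,0,-0.005,0,0,0,0.3],[0,0,-0.005,0,0,0,0.3],[0,0,-0.005,0,0,0,0.3],[0,0,-0.005,0,0,0,0.3]]' 20; python3 s.py
python3 -m creep '[[0,0,-0.012,0,0,0,0.3],[0,0,-0.012,0,0,0,0.3],[0,0,-0.012,0,0,0,0.3],[0,0,-0.012,0,0,0,0.3],[0,0,-0.010,0,0,0,0.3]]' 20
python3 -m creep '[[0,0,0,0,0,0,0.3],[0,0,0,0,0,0,0.3],[0,0,0,0,0,0,0.3],[0,0,0,0,0,0,0.3],[0,0,0,0,0,0,0.3]]' 20; python3 s.py
python3 - <<'E'
from h import *
a=vision.get_image("scene")["image"]; w=vision.get_image("wrist")["image"]
a=cv2.resize(a[150:300,250:450],(400,300),interpolation=cv2.INTER_CUBIC)
cv2.imwrite("pics/end1.png",cv2.hconcat([a,cv2.resize(w,(400,300))]))
E
```

```text
t: 7.65
ee_pos: [0.6075, 0.0774, 0.1112]
tcp_rot: [3.057, 0.725, 0.0]
force: [0.2, 0.7, -0.1]
finger_gap: 0.0471
gripper_force: 20.0
1.19 [ 0.24  0.66 -0.05] M [-0.013  0.017 -0.018]
t: 8.15
ee_pos: [0.6076, 0.0774, 0.1702]
tcp_rot: [3.057, 0.725, 0.001]
force: [-1.1, -0.3, -0.9]
finger_gap: 0.0472
gripper_force: 20.0
t: 8.65
ee_pos: [0.6073, 0.0774, 0.1682]
tcp_rot: [-3.057, -0.725, 0.001]
force: [0.1, 0.1, -0.4]
finger_gap: 0.0476
gripper_force: 20.0
1.19 [ 0.1   0.1  -0.35] M [ 0.021 -0.036 -0.001]
```

View pics/end1.png

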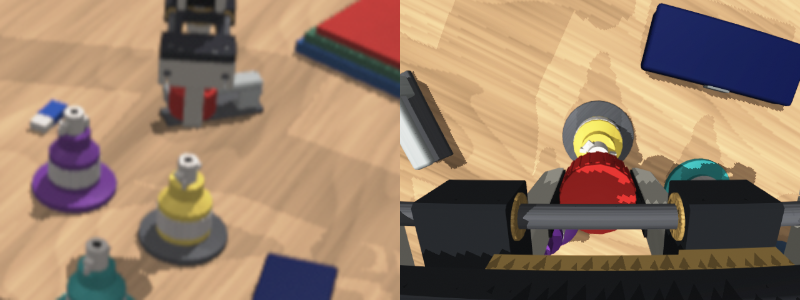

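In the left panel the red cap is held level between the fingers at (190,100), well above the bared white nozzle at (188,160). The right panel shows it gripped over the bottle at (600,195). Everything else is where it was.

```bash
python3 -c 'from bench import order; print(order.finish_job())'
```

```text
the job is handed in; nothing more can be done
None
```

The cap came loose clockwise (seen from above) on the first try, and I handed the job in with it held still and level about 6 cm above the nozzle; the pencil case, stapler, mug and eraser were not touched.

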